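# Clip the wide gel cassette into the spring stand

### The job

Take the wide gel cassette out of the white rack, carry it over the open tip box and press its thin bottom edge down between the two sprung jaws of the metal clip stand until it is fully home on the stand's base, upright and centred along the jaws, then let go. Leave the narrow cassette where it stands in the rack.

Things in the scene. Friction and masses are not known exactly. Their poses are not given: they have to be found in the camera images.
- wide_cassette_grip (a point): Wide gel cassette: grey flat panel standing upright in either rack slot, 100 mm wide, 110 tall, dark window each side; loose, 0.06-0.13 kg. Upper 76 mm is a frame 10 mm thick (grip it across, from above); lower 34 mm a tongue 5 mm thick. Point: middle of the frame, 72 mm above the bottom edge, 38 below the top. x across the thickness, y along the width, z up. Either face may look either way.
- narrow_cassette_grip (a point): Narrow gel cassette, a bystander in the rack's other slot: same height, thickness and looks, but only 56 mm wide. Point: middle of its thick frame, 72 mm above its bottom edge; axes as for the wide one.
- rack: White rack, fixed, 60x250x31 mm tall: 2 slots 7 mm wide, 25 deep, end to end along its y, centred 62 mm either side of its middle. A cassette's bottom edge stands 6 mm above the table in it. Origin: underside centre; x across the slots, z up. Between rack and stand a fixed tip box (x 0.45-0.59, y -0.19 to -0.03 m) with open lid stands 152 mm tall: carry the cassette's bottom edge above it.
- clip_stand: Clip stand, fixed. Origin: underside centre; x across, y along the slot, z up. Base 90x136x8 mm with 2 sprung jaws 112 mm long: 2 mm apart at x=0 up to z=22, flaring to a mouth 24 wide at z=40 (tops 41). Each yields up to 13 mm in x (spring 4.8 N + 0.4 N/mm); pressing in takes about 5 to 15 N. Fully home: bottom edge on the base, z=8 mm, cassette point at z=80; the jaws hold it upright.

How it is judged (in metres and radians):
On the way:
1. the wide cassette is lifted clear of the rack (height (world z) of wide_cassette_grip above 0.105 m), for 0.1 s.
At the end, for the whole second after the job is handed in: The wide cassette is at rest between the jaws with its bottom edge on the stand's base plate (within 5 mm), upright and in line with the jaws (within 10 degrees), centred across the jaws within 12 mm and along them within 18 mm; the narrow cassette is still in its place in the rack (within 25 mm) (z of wide_cassette_grip in the frame of clip_stand between 0.074 and 0.085 m and x of wide_cassette_grip in the frame of clip_stand between -0.012 and 0.012 m and y of wide_cassette_grip in the frame of clip_stand between -0.018 and 0.018 m and angle between wide_cassette_grip's own z axis and vertical below 0.18 rad and angle between the x axis of wide_cassette_grip and the x axis of clip_stand, either way round below 0.18 rad and linear speed of wide_cassette below 0.02 m/s and distance of narrow_cassette_grip from where it was at the start of the episode below 0.025 m); the robot touches nothing.
It fails at once if the narrow cassette is pulled up or knocked from its place (distance of narrow_cassette_grip from where it was at the start of the episode above 0.03 m).
It also fails if it takes over 45 s, if anything falls off the work surface, if the arm or the gripper's body presses on something with over 40 N, if the wrist force passes 120 N, or if a joint passes its speed limit or range.

### The arm

A 6-joint arm with a two-finger parallel gripper is mounted at the origin on a cart in front of the work surface, level with it; the furniture and walls round the work are solid. World frame = base frame: x ahead of the robot, y to its left, z up, the work surface at z = 0. Lengths are in mm, angles in rad, forces in N, time in s.
With the tool pointing down it reaches from about 275 to 1000 mm from the base axis. Payload 8.4 kg.
Tool frame: the origin (TCP) lies at the very end of the fingers, on their centre line; the grasp point (between the pads) lies 19 mm behind it; z points along the fingers, x is the direction in which the jaws open and shut, and the axes are right-handed (so a half turn about z gives the same grasp; the last joint's range is limited). The gripper opens to 85 mm and grips with 20 to 120 N. Pads are 22 mm wide; open, the fingers measure 114 mm over their backs; the gripper's body (76 mm by 85 mm) begins 54 mm behind the grasp point. The pads swing forward as they close: fully open they stand 13 mm farther back than shut.
Start: joints at [-1.145, 0.353, 1.633, -0, 1.155, -0.002], TCP at [259.293, -568.678, 231.281] pointing down, gripper open.
Joint ranges: [-2.63, 2.63], [-0.92, 2.1], [0.06, 2.66], [-1.3, 4.44], [0, 2.69], [-3.02, 3.02]. Speed limits (rad/s): [2.22, 2.22, 2.79, 3.14, 3.14, 3.14].

### API

Orientations are given as [roll, pitch, yaw] about the fixed x, y, z axes, in that order (R = Rz(yaw) Ry(pitch) Rx(roll)).
In Python, from rig import r gives the robot as it stands. The module is installed in compiled form; this text tells all that it offers.
- The arm moves only by the tool apply_moves, never from a script. Its argument "targets" is a list that holds one entry, the list of rows, each a list of 7 numbers: the gripper's target within -1 to 1 (fully open at 1, half-way at 0, shut at -1), then the shift along the tool's x, y, z in cm, then the turn, a rotation vector about the tool's x, y, z in degrees. A call has 1 to 8 rows; each row is the pose to reach, as a shift and turn from the pose measured when the call began, along the tool's axes at that moment; what a row does not reach only later rows make up. A row lasts 1/10 s, in which the tool goes at most 50 mm and 8.59 degrees, less where a joint would pass 70% of its speed; a pose out of reach is approached as far as the arm can. A call with a gripper value outside its range is refused whole. The fingers move at their own pace and stop on an object; "newtons" is the grip in N (left out, the last holds). Time passes only in rows, so rows that repeat a pose let the fingers close. It gives the time, the measured TCP pose, the force and the opening at its end, in the units of the state.
- r.sense(): the state, without advancing time (a new reading comes with each control period).
- r.grab_frame(name): name is "scene" or "top" or "wrist"; returns a dict with "pixels" (384x512x3 uint8, red, green, blue), "fov_y" (degrees; the focal length in pixels is half the picture's height over the tangent of half this angle, whatever the lens; pixels are square), "cx", "cy" (the principal point, pixels), "R" (3x3) and "t" (3): a world point X has camera coordinates R X + t; the wrist camera has in their place "mount" (4x4, takes a point from camera to tool coordinates, whose origin is the TCP and whose axes are the tool frame's). Camera axes: x right, y down, z forward; pixel columns grow to the right and rows downward; lengths in mm; the calibration is good to about 2 mm. A picture is of the moment at which its call begins: read the wrist's pose just before it. There is no depth.
- r.sign_off(): hands the job in, once; it reports no verdict.
The state is a dict: "clock": time; "qpos": joint angles; "qvel": joint speeds; "joint_efforts": joint torques, N m; "eef_pos": TCP position; "tcp_rot": TCP orientation; "contact_force": force on the tool from outside, world axes, zero at the start; "wrist_torque": the same for the moment, N m; "opening": opening from 0.0 (shut) to 1.0 (fully open).
Only numpy, scipy, OpenCV 4.12 (cv2) and the standard library are available. Lean on these libraries where they do the work, as an engineer would, in place of code of your own. Each camera call takes 0.05 s, during which the arm holds its last target. There are 200 camera calls.

## Working session

There is one attempt and no reset: what is moved stays moved. The work goes in short steps, Python scripts to look and compute and a tool call to move; the robot and the scene stay as the last step left them, time stands still between calls to the robot, and variables do not carry over. Pictures are saved under pics/ and viewed, about 8 in all and at most 12, crops included, and the job is handed in when it is done.

Besides the shell and the picture viewer there is one more tool, called after "Emit:" by a JSON object that holds its "api" and its "payload", one argument or row to a line. apply_moves: Moves the arm, as the interface text tells. Its arguments: {"type":"object","properties":{"targets":{"type":"array"},"newtons":{"type":"number"}},"required":["targets"]}

```bash
mkdir -p pics; cat > h.py <<'E'
import numpy as np, cv2, pickle
from rig import r
def grab(n,save=None):
    s=r.sense(); f=r.grab_frame(n); f['s']=s
    if save: cv2.imwrite('pics/%s.png'%save,f['pixels'][:,:,::-1]); pickle.dump(f,open('pics/%s.pkl'%save,'wb'))
    return f
def cam(f):
    F=192/np.tan(np.radians(f['fov_y'])/2)
    if 'mount' in f and f['mount'] is not None:
        from scipy.spatial.transform import Rotation as Ro
        T=np.eye(4);T[:3,:3]=Ro.from_euler('xyz',f['s']['tcp_rot']).as_matrix();T[:3,3]=f['s']['eef_pos']
        M=T@np.array(f['mount']); return F,M[:3,:3],M[:3,3]
    R=np.array(f['R']);t=np.array(f['t']); return F,R.T,-R.T@t
def plane(f,u,v,z):
    F,R,c=cam(f); d=R@np.array([(u-f['cx'])/F,(v-f['cy'])/F,1]); return c+d*(z-c[2])/d[2]
def proj(f,X):
    F,R,c=cam(f); p=R.T@(np.array(X)-c); return np.array([f['cx']+F*p[0]/p[2],f['cy']+F*p[1]/p[2]])
E
python3 - <<'E'
from h import *
a=grab('scene','s0');b=grab('top','t0');c=grab('wrist','w0')
print(a['s'])
for f in(a,b,c): print(cam(f))
E
cd pics; python3 -c "
import cv2,numpy as np
cv2.imwrite('c0.png',cv2.resize(np.hstack([cv2.imread('s0.png'),cv2.imread('t0.png')]),(800,300)))"
```

```text
{'clock': 0.0, 'qpos': array([-1.14539612e+00,  3.53630529e-01,  1.63415699e+00,  1.21517516e-05,
        1.15521725e+00, -2.39054009e-03]), 'qvel': array([-1.37925037e-03, -6.99690196e-05,  4.69204369e-04, -5.18763120e-04,
        3.09909916e-04,  2.03237623e-03]), 'joint_efforts': array([ 2.03945478e-03, -6.05245256e+01, -3.42065656e+01,  9.13294434e-05,
        9.36351833e-03, -1.45862185e-05]), 'eef_pos': array([ 259.09326531, -568.22326005,  230.56291761]), 'tcp_rot': array([-3.14157817e+00,  1.41207870e-03, -1.14301048e+00]), 'contact_force': array([0.14567402, 0.56660485, 0.25493202]), 'wrist_torque': array([ 0.02787243, -0.02921098,  0.01233208]), 'opening': 0.9991563747467229}
(np.float64(405.8039185122011), array([[-0.98416899, -0.15027622,  0.09395989],
       [-0.176434  ,  0.78044868, -0.59980906],
       [ 0.01680616, -0.60689119, -0.79460722]]), array([ 373.68074523,  735.16689656, 1101.62642577]))
(np.float64(399.52045534303295), array([[ 0.00340279, -0.995323  ,  0.09654303],
       [-0.99968884, -0.00100013,  0.02492439],
       [-0.02471127, -0.0965978 , -0.99501669]]), array([ 398.83278158,  -36.21958278, 1053.84354486]))
(np.float64(305.172071717888), array([[ 0.41417466, -0.8763284 , -0.24598349],
       [-0.91019403, -0.39949958, -0.10930197],
       [-0.00248588,  0.26916281, -0.96309148]]), array([ 321.71658075, -540.80133199,  371.19644789]))
```

View pics/t0.png

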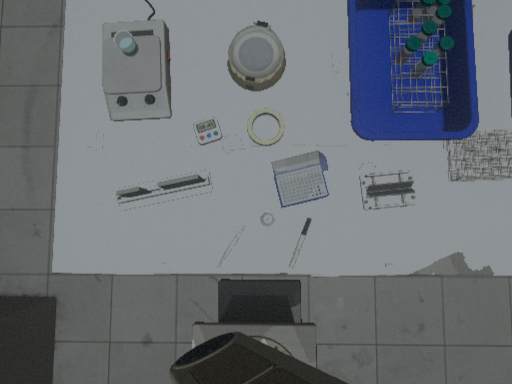

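View pics/s0.png

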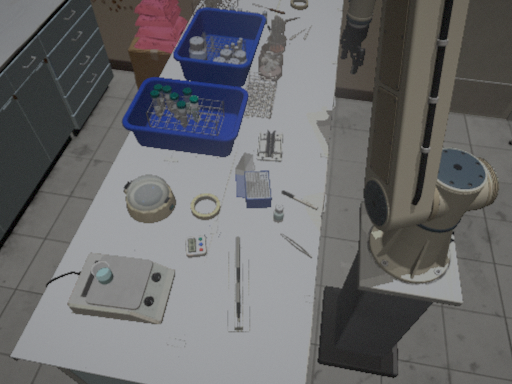

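The top view shows the rack at about (165,190) with two cassettes, the right one looking wider. The tip box is at (300,180) and the clip stand at (388,190). I'll zoom in on these.

```bash
python3 - <<'E'
from h import *
f=pickle.load(open('pics/t0.pkl','rb'));g=pickle.load(open('pics/s0.pkl','rb'))
im=f['pixels'][:,:,::-1];im2=g['pixels'][:,:,::-1]
A=cv2.resize(im[165:215,105:225],None,fx=6.6,fy=6.6,interpolation=3)
B=cv2.resize(im[160:220,350:425],None,fx=4,fy=4,interpolation=3)
C=cv2.resize(im2[230:332,220:260],None,fx=2.6,fy=2.6,interpolation=3)
D=cv2.resize(im2[125:165,250:290],None,fx=6,fy=6,interpolation=3)
o=np.zeros((600,800,3),np.uint8);o[:A.shape[0],:A.shape[1]]=A[:600,:800]
y=332;o[y:y+240,:300]=B;o[y:y+265,310:310+C.shape[1]]=C[:265];o[y:y+240,430:670]=D
cv2.imwrite('pics/z0.png',o)
E
```

```text
(no output)
```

View pics/z0.png

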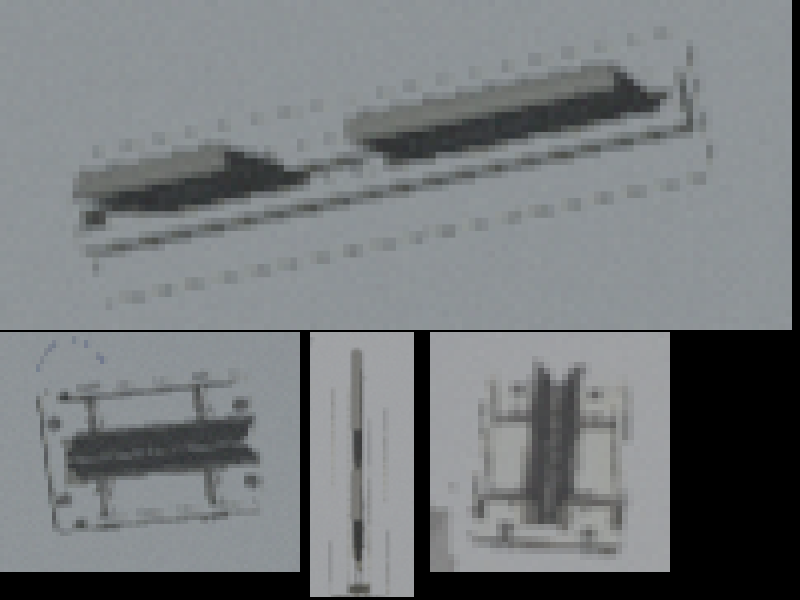

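The zoom shows the wide cassette on the right, its top bar running from about (350,130) to (617,78) in the crop. The narrow one is on the left, at (75,187)–(230,158). The stand's slot runs from (72,458) to (250,440) in the crop.

```bash
python3 - <<'E'
from h import *
f=pickle.load(open('pics/t0.pkl','rb'))
P=lambda u,v,z:plane(f,u,v,z)
a=P(105+347/6.6,165+131/6.6,116);b=P(105+620/6.6,165+78/6.6,116)
n1=P(105+75/6.6,165+187/6.6,116);n2=P(105+230/6.6,165+160/6.6,116)
s1=P(350+72/4,160+(457-332)/4,35);s2=P(350+250/4,160+(443-332)/4,35)
for p,q in((a,b),(n1,n2),(s1,s2)): print(p.round(1),q.round(1),((p+q)/2).round(1),np.linalg.norm(p-q).round(1),'dir(rad) of -y axis',np.arctan2(*(q-p)[[1,0]]).round(3))
print(np.array(f['cx']),r.sense()['eef_pos'])
E
```

```text
[497.2 225.2 116. ] [516.5 126.9 116. ] [506.8 176.  116. ] 100.2 dir(rad) of -y axis -1.377
[476.9 323.2 116. ] [486.7 267.3 116. ] [481.8 295.3 116. ] 56.8 dir(rad) of -y axis -1.397
[ 489.8 -291.4   35. ] [ 498.8 -403.9   35. ] [ 494.3 -347.7   35. ] 112.8 dir(rad) of -y axis -1.49
257.6737180699681 [ 259.1505759  -568.37845243  230.73412907]
```

```bash
cat >> h.py <<'E'
from scipy.spatial.transform import Rotation as Ro
def go(xyz,yaw):
    s=r.sense(); R=Ro.from_euler('xyz',s['tcp_rot']); Rt=Ro.from_euler('xyz',[np.pi,0,yaw])
    d=R.inv().apply(np.array(xyz)-s['eef_pos'])/10; w=(R.inv()*Rt).as_rotvec(degrees=True)
    print(d.round(2),w.round(2),'t',round(s['clock'],2),'op',round(s['opening'],3),'F',s['contact_force'].round(1),'p',s['eef_pos'].round(1),s['tcp_rot'].round(3))
E
python3 -c "
from h import *
go([470,168,240],.2)"
```

```text
[-58.26 -49.73  -0.87] [-4.000e-02  5.000e-02 -7.695e+01] t 0.15 op 1.004 F [ 0.4  0.5 -0.1] p [ 259.2 -568.4  230.7] [-3.142e+00  1.000e-03 -1.143e+00]
```

Emit:
{"api": "apply_moves", "payload": {
  "targets": [
    [[1, -58.3, -49.7, -0.9, 0, 0, -77], [1, -58.3, -49.7, -0.9, 0, 0, -77], [1, -58.3, -49.7, -0.9, 0, 0, -77], [1, -58.3, -49.7, -0.9, 0, 0, -77], [1, -58.3, -49.7, -0.9, 0, 0, -77], [1, -58.3, -49.7, -0.9, 0, 0, -77], [1, -58.3, -49.7, -0.9, 0, 0, -77], [1, -58.3, -49.7, -0.9, 0, 0, -77]]
  ],
  "newtons": 40
}}

```text
clock: 0.95
eef_pos: [369.0, -182.2, 236.1]
tcp_rot: [-3.141, -0.0, 0.063]
contact_force: [0.7, 0.4, 1.2]
opening: 1.001
```

```bash
python3 -c "
from h import *
go([470,168,240],.2)"
```

```text
[ 12.27 -34.32  -0.36] [-0.04 -0.01 -7.87] t 0.95 op 1.001 F [0.7 0.4 1.2] p [ 369.  -182.2  236.1] [-3.141 -0.     0.063]
```

Emit:
{"api": "apply_moves", "payload": {
  "targets": [
    [[1, 12.3, -34.3, -0.4, 0, 0, -8], [1, 12.3, -34.3, -0.4, 0, 0, -8], [1, 12.3, -34.3, -0.4, 0, 0, -8], [1, 12.3, -34.3, -0.4, 0, 0, -8], [1, 12.3, -34.3, -0.4, 0, 0, -8], [1, 12.3, -34.3, -0.4, 0, 0, -8], [1, 12.3, -34.3, -0.4, 0, 0, -8], [1, 12.3, -34.3, -0.4, 0, 0, -8]]
  ]
}}

```text
clock: 1.75
eef_pos: [471.2, 171.9, 240.4]
tcp_rot: [-3.14, -0.001, 0.205]
contact_force: [0.9, -0.1, 0.2]
opening: 1.001
```

Emit:
{"api": "apply_moves", "payload": {
  "targets": [
    [[1, 0, 0, 0, 0, 0, 0], [1, 0, 0, 0, 0, 0, 0], [1, 0, 0, 0, 0, 0, 0]]
  ]
}}

```text
clock: 2.05
eef_pos: [470.7, 170.5, 240.2]
tcp_rot: [-3.14, -0.001, 0.204]
contact_force: [-0.1, -0.1, 0.4]
opening: 0.998
```

```bash
python3 -c "
from h import *
go([470,168,240],.2)
f=grab('wrist','w1');print(proj(f,[507,176,116]),cam(f)[2])"
```

```text
[-0.12  0.23  0.02] [-0.07 -0.03  0.24] t 2.05 op 0.998 F [-0.1 -0.1  0.4] p [470.7 170.5 240.2] [-3.14e+00 -1.00e-03  2.04e-01]
[299.84325744 187.94565529] [457.12468974 236.54308704 380.87910753]
```

View pics/w1.png

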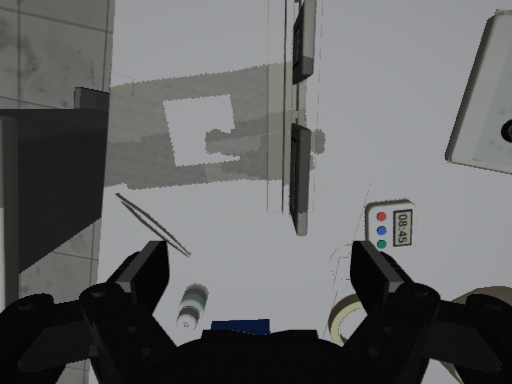

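The wrist view shows the wide cassette's light top bar running from about (305,127) to (301,233), close to my prediction of (300,188). I'll measure it with a mask.

```bash
python3 -c "
from h import *
f=pickle.load(open('pics/w1.pkl','rb'))
im=f['pixels'].astype(int);g=im.mean(2)
for v in (130,140,160,180,200,220,228,232,236): print(v,g[v,286:318].astype(int).tolist())
print('col',g[118:140,305].astype(int).tolist(),g[225:242,302].astype(int).tolist())
"
```

```text
130 [113, 113, 113, 113, 103, 47, 23, 24, 23, 25, 23, 24, 26, 28, 41, 54, 57, 58, 57, 57, 56, 57, 57, 56, 89, 152, 157, 151, 123, 145, 103, 104]
140 [112, 113, 113, 111, 99, 27, 23, 8, 7, 7, 18, 23, 24, 31, 51, 59, 63, 62, 63, 62, 62, 61, 61, 56, 70, 112, 113, 113, 112, 104, 90, 99]
160 [113, 113, 113, 108, 73, 29, 30, 35, 46, 32, 26, 25, 29, 46, 56, 62, 62, 62, 63, 61, 62, 61, 58, 64, 97, 113, 124, 157, 154, 143, 157, 158]
180 [112, 112, 110, 100, 41, 31, 30, 37, 52, 21, 24, 25, 35, 54, 60, 62, 61, 61, 60, 61, 60, 60, 77, 134, 157, 157, 157, 154, 141, 158, 157, 158]
200 [158, 158, 148, 75, 29, 30, 36, 45, 12, 24, 24, 30, 51, 56, 61, 60, 60, 60, 60, 60, 59, 66, 115, 157, 157, 157, 155, 147, 157, 158, 157, 158]
220 [158, 157, 158, 157, 158, 151, 101, 25, 24, 26, 35, 65, 91, 108, 107, 106, 105, 105, 104, 101, 91, 109, 157, 158, 157, 157, 157, 158, 158, 157, 157, 157]
228 [157, 158, 157, 157, 157, 158, 158, 157, 146, 33, 39, 77, 95, 109, 106, 105, 104, 103, 101, 99, 97, 135, 157, 157, 157, 157, 157, 158, 157, 158, 157, 157]
232 [158, 157, 157, 157, 157, 158, 157, 157, 158, 146, 53, 82, 99, 107, 105, 105, 103, 103, 102, 98, 100, 133, 157, 157, 157, 157, 157, 157, 157, 157, 158, 157]
236 [157, 158, 157, 157, 157, 157, 157, 157, 157, 157, 157, 157, 155, 141, 141, 140, 144, 158, 157, 157, 157, 157, 157, 157, 157, 157, 157, 157, 157, 157, 157, 157]
col [92, 92, 97, 113, 115, 123, 113, 113, 110, 79, 32, 44, 57, 63, 62, 63, 63, 62, 62, 63, 63, 62] [104, 104, 104, 104, 104, 104, 104, 103, 104, 101, 101, 144, 157, 158, 157, 157, 157]
```

```bash
python3 -c "
from h import *
f=pickle.load(open('pics/w1.pkl','rb'))
a=plane(f,305.2,128.5,116);b=plane(f,301.7,235.5,116)
print(a,b,(a+b)/2,np.linalg.norm(a-b),np.arctan2(*(a-b)[[1,0]])-np.pi/2)
c=(a+b)/2
go([c[0],c[1],150],.2);go([c[0],c[1],63],.2)
"
```

```text
[499.07843135 227.78228279 116.        ] [519.61949894 131.54521289 116.        ] [509.34896514 179.66374784 116.        ] 98.40482244979049 0.21028686767753713
[ 3.96 -0.11  9.04] [-0.08 -0.05  0.21] t 2.1 op 0.999 F [ 0.5 -0.2  0.2] p [470.8 170.4 240.3] [-3.14e+00 -1.00e-03  2.04e-01]
[ 3.95 -0.1  17.74] [-0.08 -0.05  0.21] t 2.1 op 0.999 F [ 0.5 -0.2  0.2] p [470.8 170.4 240.3] [-3.14e+00 -1.00e-03  2.04e-01]
```

Emit:
{"api": "apply_moves", "payload": {
  "targets": [
    [[1, 3.9, 0, 4, 0, 0, -0.3], [1, 3.9, 0, 9, 0, 0, -0.3], [1, 3.9, 0, 13, 0, 0, -0.3], [1, 3.9, 0, 16, 0, 0, -0.3], [1, 3.9, 0, 17.7, 0, 0, -0.3], [1, 3.9, 0, 17.7, 0, 0, -0.3], [1, 3.9, 0, 17.7, 0, 0, -0.3], [1, 3.9, 0, 17.7, 0, 0, -0.3]]
  ]
}}

```text
clock: 2.9
eef_pos: [510.1, 178.4, 64.9]
tcp_rot: [-3.14, -0.003, 0.208]
contact_force: [0.1, 0.2, 0.2]
opening: 0.997
```

Emit:
{"api": "apply_moves", "payload": {
  "targets": [
    [[-1, 0, 0, 0, 0, 0, 0], [-1, 0, 0, 0, 0, 0, 0], [-1, 0, 0, 0, 0, 0, 0], [-1, 0, 0, 0, 0, 0, 0], [-1, 0, 0, 0, 0, 0, 0], [-1, 0, 0, 0, 0, 0, 0], [-1, 0, 0, 0, 0, 0, 0], [-1, 0, 0, 0, 0, 0, 0]]
  ],
  "newtons": 50
}}

```text
clock: 3.7
eef_pos: [509.9, 178.4, 64.9]
tcp_rot: [-3.14, -0.003, 0.208]
contact_force: [-0.5, 0.2, 5.5]
opening: 0.111
```

```bash
python3 -c "
from h import *
go([508.5,178.5,63],.2)"
```

```text
[-0.14 -0.04  0.19] [-0.1  -0.16  0.46] t 3.7 op 0.111 F [-0.5  0.2  5.5] p [509.9 178.4  64.9] [-3.14e+00 -3.00e-03  2.08e-01]
```

Emit:
{"api": "apply_moves", "payload": {
  "targets": [
    [[-1, 0, 0, -2, 0, 0, 0], [-1, 0, 0, -4.5, 0, 0, 0], [-1, 0, 0, -9, 0, 0, 0], [-1, 0, 0, -13, 0, 0, 0], [-1, 0, 0, -17, 0, 0, 0], [-1, 0, 0, -20, 0, 0, 0], [-1, 0, 0, -20, 0, 0, 0], [-1, 0, 0, -20, 0, 0, 0]]
  ],
  "newtons": 60
}}

```text
clock: 4.5
eef_pos: [509.5, 178.0, 265.0]
tcp_rot: [-3.14, -0.004, 0.208]
contact_force: [-0.7, 0.1, -1.4]
opening: 0.112
```

```bash
python3 -c "
from h import *
f=grab('wrist','w2')
go([494,-348,265],.08)"
```

```text
[-12.33  51.13  -0.2 ] [-0.09 -0.09  7.34] t 4.55 op 0.111 F [ 1.  -0.7 -1.2] p [508.9 177.8 264. ] [-3.14e+00 -2.00e-03  2.08e-01]
```

View pics/w2.png

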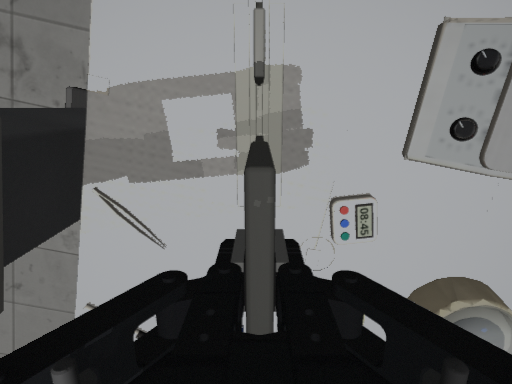

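The wide cassette is gripped squarely, its top bar from (259,167) to (259,334), and the narrow one at (259,45) stays in the rack. Carrying it over the box now.

Emit:
{"api": "apply_moves", "payload": {
  "targets": [
    [[-1, -3, 12.5, 0, 0, 0, 2], [-1, -6, 25, 0, 0, 0, 3.5], [-1, -9, 38, 0, 0, 0, 5], [-1, -12.3, 51.1, -0.2, 0, 0, 7.3], [-1, -12.3, 51.1, -0.2, 0, 0, 7.3], [-1, -12.3, 51.1, -0.2, 0, 0, 7.3], [-1, -12.3, 51.1, -0.2, 0, 0, 7.3], [-1, -12.3, 51.1, -0.2, 0, 0, 7.3]]
  ]
}}

```text
clock: 5.35
eef_pos: [496.6, -223.5, 262.7]
tcp_rot: [-3.138, 0.001, 0.081]
contact_force: [1.4, 1.1, -0.8]
opening: 0.106
```

```bash
python3 -c "
from h import *
f=pickle.load(open('pics/w2.pkl','rb'))
s=f['s'];R=Ro.from_euler('xyz',s['tcp_rot'])
for v in (167,334): print(R.inv().apply(plane(f,259,v,s['eef_pos'][2]+51)-s['eef_pos']))
g=f['pixels'].mean(2)
for v in (160,200,225): print(g[v,236:284].astype(int).tolist())
print(g[155:172,262].astype(int).tolist(),g[325:340,262].astype(int).tolist())
go([494,-348,265],.08)"
```

```text
[  0.12717211 -50.43774611 -50.90846177]
[  0.06974081   8.82229786 -51.01619117]
[95, 113, 123, 122, 122, 121, 122, 122, 122, 118, 92, 32, 33, 32, 34, 34, 34, 32, 35, 35, 35, 34, 34, 34, 35, 35, 32, 33, 35, 35, 35, 34, 35, 33, 34, 32, 64, 118, 122, 122, 122, 122, 122, 122, 118, 106, 111, 112]
[163, 148, 167, 167, 168, 168, 168, 159, 96, 45, 56, 57, 61, 63, 66, 67, 65, 66, 69, 77, 77, 75, 68, 67, 68, 67, 66, 66, 67, 66, 67, 70, 77, 77, 72, 69, 65, 59, 52, 105, 168, 167, 168, 167, 163, 168, 167, 168]
[167, 168, 167, 167, 167, 167, 167, 163, 127, 41, 53, 57, 59, 62, 66, 66, 66, 66, 65, 66, 66, 66, 67, 67, 67, 66, 66, 67, 67, 66, 66, 66, 66, 66, 63, 59, 57, 52, 77, 146, 167, 168, 167, 168, 168, 167, 167, 168]
[34, 34, 34, 35, 32, 32, 34, 35, 35, 33, 35, 41, 51, 59, 60, 62, 64] [63, 65, 64, 63, 64, 64, 64, 64, 63, 57, 8, 11, 10, 10, 6]
[-1.26 12.39 -0.27] [-0.19  0.06  0.03] t 5.35 op 0.106 F [ 1.4  1.1 -0.8] p [ 496.6 -223.5  262.7] [-3.138e+00  1.000e-03  8.100e-02]
```

```bash
python3 -c "
from h import *
g=pickle.load(open('pics/s0.pkl','rb'))
for u,v in((271,130.8),(271,156.7)): print('scene',plane(g,u,v,40))
f=pickle.load(open('pics/w2.pkl','rb'))
f['s']=dict(f['s']);f['s']['eef_pos']=np.array([494,-500,280]);f['s']['tcp_rot']=np.array([np.pi,0,.08])
for p in([494,-280,8],[494,-416,8],[450,-348,8],[494,-348,40]): print(p,proj(f,p))
go([494,-500,280],.08)"
```

```text
scene [ 500.91000872 -401.16392702   40.        ]
scene [ 480.19370795 -268.32021263   40.        ]
[494, -280, 8] [273.957505   -27.48326227]
[494, -416, 8] [264.23637564  94.2674113 ]
[450, -348, 8] [233.08740839  33.21406652]
[494, -348, 40] [269.7276443   29.99175928]
[-2.48 27.53 -1.82] [-0.19  0.06  0.03] t 5.35 op 0.106 F [ 1.4  1.1 -0.8] p [ 496.6 -223.5  262.7] [-3.138e+00  1.000e-03  8.100e-02]
```

Emit:
{"api": "apply_moves", "payload": {
  "targets": [
    [[-1, -2.4, 24, -3.5, 0, 0, 0], [-1, -2.4, 24, -3.5, 0, 0, 0], [-1, -2.4, 24, -3.5, 0, 0, 0], [-1, -2.4, 24, -3.5, 0, 0, 0], [-1, -2.4, 24, -3.5, 0, 0, 0], [-1, -2.4, 24, -3.5, 0, 0, 0], [-1, -2.4, 24, -3.5, 0, 0, 0], [-1, -2.4, 24, -3.5, 0, 0, 0]]
  ]
}}

```text
clock: 6.15
eef_pos: [491.6, -463.6, 295.1]
tcp_rot: [-3.136, 0.003, 0.081]
contact_force: [1.2, 0.4, -1.0]
opening: 0.112
```

Emit:
{"api": "apply_moves", "payload": {
  "targets": [
    [[-1, 0, 0, 0, 0, 0, 0], [-1, 0, 0, 0, 0, 0, 0]]
  ]
}}

```text
clock: 6.35
eef_pos: [491.7, -462.3, 294.6]
tcp_rot: [-3.135, 0.004, 0.082]
contact_force: [-0.2, 0.3, -1.3]
opening: 0.111
```

```bash
python3 -c "
from h import *
f=grab('wrist','w3')
for p in([494,-280,8],[494,-416,8],[450,-348,8],[494,-348,40]): print(p,proj(f,p))
cv2.imwrite('pics/w3z.png',cv2.resize(f['pixels'][0:180,170:370,::-1],None,fx=3.3,fy=3.3,interpolation=3))
go([494,-348,265],.08)"
```

```text
[494, -280, 8] [273.56461267  14.63153544]
[494, -416, 8] [264.27473042 125.22387014]
[450, -348, 8] [235.23330821  69.47497807]
[494, -348, 40] [269.40804601  69.27531519]
[  1.17 -11.37   3.06] [-0.36  0.19  0.12] t 6.4 op 0.106 F [-1.3  0.8 -1.4] p [ 491.8 -462.5  294.9] [-3.135e+00  3.000e-03  8.200e-02]
```

View pics/w3z.png

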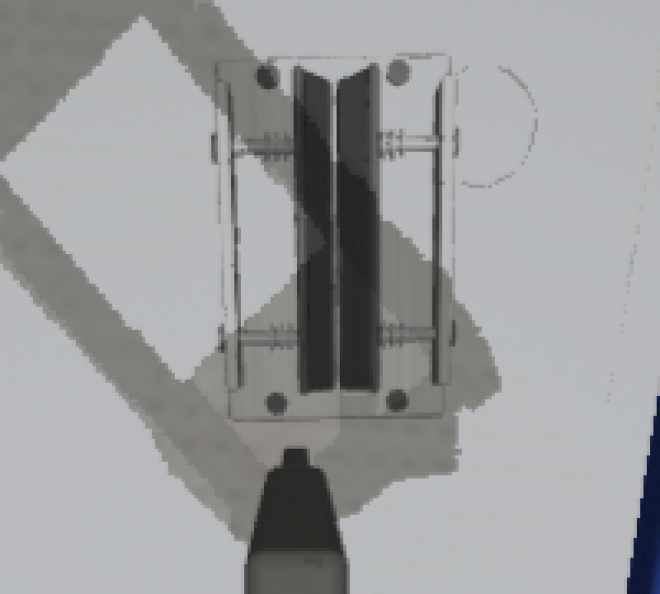

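The crop shows the stand clearly. The slot runs from (333,82) to (338,390), the jaw-top corners are at (295,66), (378,63), (378,392) and (300,392), and the base corners at (218,60), (450,55), (443,415) and (231,420).

```bash
python3 -c "
from h import *
f=pickle.load(open('pics/w3.pkl','rb'))
P=lambda u,v,z:plane(f,170+u/3.3-.35,v/3.3-.35,z)
def rep(n,pts,z):
    Q=np.array([P(u,v,z) for u,v in pts]); print(n,Q.mean(0).round(1),Q[:,:2].round(1).tolist()); return Q
def yaw(a,b): return (np.arctan2(*(a-b)[[1,0]])-np.pi/2).round(3)
Q=rep('base',[(218,60),(450,55),(443,415),(231,420)],8);print(yaw(Q[0],Q[3]),yaw(Q[1],Q[2]))
Q=rep('jaw',[(295,66),(378,63),(378,392),(300,392)],41);print(yaw(Q[0],Q[3]),yaw(Q[1],Q[2]))
Q=rep('holes',[(267,77),(398,72),(397,400),(277,403)],8);print(yaw(Q[0],Q[3]),yaw(Q[1],Q[2]))
Q=rep('slot',[(333,82),(338,390)],22);print(yaw(Q[0],Q[1]))
s=f['s'];z=s['eef_pos'][2]
R=Ro.from_euler('xyz',s['tcp_rot'])
print('tongue',R.inv().apply(P(295,450,z-59)-s['eef_pos']),R.inv().apply(P(297,551,z+51)-s['eef_pos']))
"
```

```text
base [ 497.6 -349.7    8. ] [[446.9, -287.4], [534.8, -278.6], [548.1, -411.8], [460.5, -421.0]]
0.101 0.1
jaw [ 497.3 -349.6   41. ] [[477.1, -295.5], [506.2, -292.2], [517.7, -404.1], [488.1, -406.5]]
0.098 0.103
holes [ 497.3 -349.4    8. ] [[466.0, -291.7], [515.7, -286.0], [528.4, -407.3], [479.1, -412.6]]
0.108 0.105
slot [ 497.2 -349.9   22. ] [[491.1, -294.8], [503.2, -405.0]]
0.109
tongue [  0.16485514 -49.71544724  59.34126518] [  0.41498746 -50.52904018 -50.65740739]
```

```bash
python3 -c "
from h import *
go([497.3,-349.6,140],.102)"
```

```text
[  1.53 -11.11  15.55] [-0.37  0.18 -1.14] t 6.4 op 0.106 F [-1.3  0.8 -1.4] p [ 491.8 -462.5  294.9] [-3.135e+00  3.000e-03  8.200e-02]
```

Emit:
{"api": "apply_moves", "payload": {
  "targets": [
    [[-1, 1.5, -5, 2, -0.4, 0.2, -1.1], [-1, 1.5, -11.1, 6, -0.4, 0.2, -1.1], [-1, 1.5, -11.1, 11, -0.4, 0.2, -1.1], [-1, 1.5, -11.1, 15.5, -0.4, 0.2, -1.1], [-1, 1.5, -11.1, 15.5, -0.4, 0.2, -1.1], [-1, 1.5, -11.1, 15.5, -0.4, 0.2, -1.1], [-1, 1.5, -11.1, 15.5, -0.4, 0.2, -1.1], [-1, 1.5, -11.1, 15.5, -0.4, 0.2, -1.1]]
  ]
}}

```text
clock: 7.2
eef_pos: [498.6, -351.3, 143.1]
tcp_rot: [3.138, -0.003, 0.101]
contact_force: [0.0, 0.3, -1.1]
opening: 0.109
```

```bash
python3 -c "
from h import *
go([497.3,-349.6,67],.102)"
```

```text
[-0.14 -0.21  7.61] [ 0.2  -0.2  -0.07] t 7.2 op 0.109 F [ 0.   0.3 -1.1] p [ 498.6 -351.3  143.1] [ 3.138e+00 -3.000e-03  1.010e-01]
```

Emit:
{"api": "apply_moves", "payload": {
  "targets": [
    [[-1, -0.1, -0.2, 2, 0.2, -0.2, 0], [-1, -0.1, -0.2, 4, 0.2, -0.2, 0], [-1, -0.1, -0.2, 5, 0.2, -0.2, 0], [-1, -0.1, -0.2, 5.5, 0.2, -0.2, 0], [-1, -0.1, -0.2, 5.5, 0.2, -0.2, 0]]
  ],
  "newtons": 90
}}

```text
clock: 7.7
eef_pos: [497.7, -349.9, 88.4]
tcp_rot: [3.141, -0.0, 0.1]
contact_force: [0.2, -0.7, -2.3]
opening: 0.104
```

```bash
python3 -c "
from h import *
go([497.3,-349.6,67],.102)"
```

```text
[-0.04 -0.04  2.14] [ 0.01 -0.01 -0.09] t 7.7 op 0.104 F [ 0.2 -0.7 -2.3] p [ 497.7 -349.9   88.4] [ 3.141 -0.     0.1  ]
```

Emit:
{"api": "apply_moves", "payload": {
  "targets": [
    [[-1, 0, 0, 0.6, 0, 0, 0], [-1, 0, 0, 1.0, 0, 0, 0], [-1, 0, 0, 1.3, 0, 0, 0], [-1, 0, 0, 1.6, 0, 0, 0], [-1, 0, 0, 1.8, 0, 0, 0], [-1, 0, 0, 1.8, 0, 0, 0]]
  ]
}}

```text
clock: 8.3
eef_pos: [497.8, -350.0, 70.2]
tcp_rot: [3.141, -0.0, 0.101]
contact_force: [-0.3, -2.2, -1.1]
opening: 0.106
```

```bash
python3 -c "
from h import *
go([497.3,-349.6,67],.102)"
```

```text
[-0.04 -0.05  0.32] [ 0.02 -0.01 -0.08] t 8.3 op 0.106 F [-0.3 -2.2 -1.1] p [ 497.8 -350.    70.2] [ 3.141 -0.     0.101]
```

Emit:
{"api": "apply_moves", "payload": {
  "targets": [
    [[-1, 0, 0, 0.2, 0, 0, 0], [-1, 0, 0, 0.35, 0, 0, 0], [-1, 0, 0, 0.5, 0, 0, 0]]
  ]
}}

```text
clock: 8.6
eef_pos: [498.2, -350.2, 67.0]
tcp_rot: [3.141, -0.001, 0.101]
contact_force: [-7.8, 5.2, 35.5]
opening: 0.105
```

```bash
python3 -c "
from h import *
go([497.3,-349.6,67],.102)
f=grab('scene','s1');g=grab('wrist','w4')
o=np.hstack([cv2.resize(f['pixels'][90:190,220:320,::-1],(400,400),interpolation=3),cv2.resize(g['pixels'][:,:,::-1],(400,300))[:, :] if 0 else cv2.copyMakeBorder(cv2.resize(g['pixels'][:,:,::-1],(400,300)),0,100,0,0,0)])
cv2.imwrite('pics/m1.png',o)"
```

```text
[-0.08 -0.07 -0.  ] [ 0.03 -0.03 -0.08] t 8.6 op 0.105 F [-7.8  5.2 35.5] p [ 498.2 -350.2   67. ] [ 3.141e+00 -1.000e-03  1.010e-01]
```

View pics/m1.png

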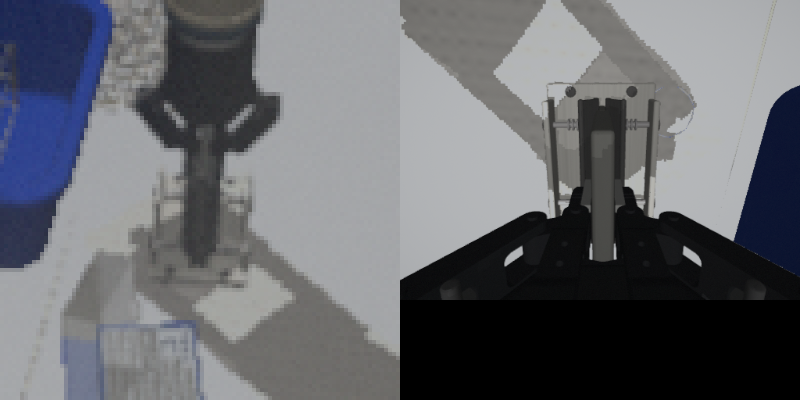

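The pictures show the tongue between the jaws. The force rose to about 35 N at TCP z = 67.0, which is the predicted home height. Easing the load, then releasing.

Emit:
{"api": "apply_moves", "payload": {
  "targets": [
    [[-1, 0, 0, 0, 0, 0, 0], [-1, 0, 0, 0, 0, 0, 0], [1, 0, 0, 0, 0, 0, 0], [1, 0, 0, 0, 0, 0, 0], [1, 0, 0, 0, 0, 0, 0], [1, 0, 0, 0, 0, 0, 0], [1, 0, 0, 0, 0, 0, 0]]
  ]
}}

```text
clock: 9.4
eef_pos: [498.1, -350.2, 66.9]
tcp_rot: [3.141, -0.001, 0.101]
contact_force: [-0.7, -0.5, -0.7]
opening: 0.938
```

```bash
python3 -c "
from h import *
go([497.3,-349.6,67],.102)"
```

```text
[-0.08 -0.07 -0.01] [ 0.04 -0.03 -0.08] t 9.4 op 0.938 F [-0.7 -0.5 -0.7] p [ 498.1 -350.2   66.9] [ 3.141e+00 -1.000e-03  1.010e-01]
```

Emit:
{"api": "apply_moves", "payload": {
  "targets": [
    [[1, 0, 0, 0, 0, 0, 0], [1, 0, 0, -4, 0, 0, 0], [1, 0, 0, -8, 0, 0, 0], [1, 0, 0, -12, 0, 0, 0], [1, 0, 3, -17, 0, 0, 0], [1, 0, 8, -19, 0, 0, 0], [1, 0, 8, -19, 0, 0, 0], [1, 0, 8, -19, 0, 0, 0]]
  ]
}}

```text
clock: 10.2
eef_pos: [506.1, -431.2, 257.6]
tcp_rot: [3.14, -0.002, 0.099]
contact_force: [0.7, -0.2, -0.2]
opening: 1.001
```

Emit:
{"api": "apply_moves", "payload": {
  "targets": [
    [[1, 0, 0, 0, 0, 0, 0], [1, 0, 0, 0, 0, 0, 0]]
  ]
}}

```text
clock: 10.4
eef_pos: [505.5, -429.8, 256.1]
tcp_rot: [-3.141, -0.0, 0.099]
contact_force: [0.1, 0.6, -0.4]
opening: 1.003
```

```bash
python3 -c "
from h import *
f=grab('wrist','w5');t=grab('top','t1')
print(proj(f,[497.3,-349.6,118]),f['s']['eef_pos'])
o=np.zeros((384,800,3),np.uint8);o[:,:512]=f['pixels'][:,:,::-1];o[:200,512:]=cv2.resize(t['pixels'][165:215,105:177,::-1],(288,200))
cv2.imwrite('pics/m2.png',o)"
```

```text
[258.60236179  91.78510976] [ 505.5259671  -429.79770317  256.12358576]
```

View pics/m2.png

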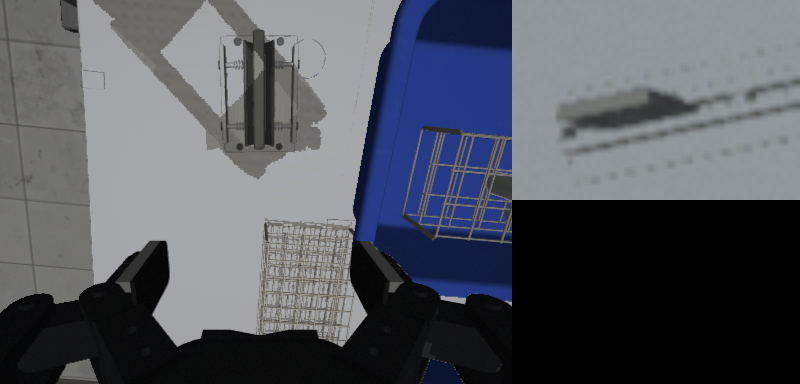

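The cassette stands upright in the jaws, its top bar from (259,30) to (259,149) and its middle within about 2 px of the prediction. The narrow one is still in the rack. One end-point check, then I hand in.

```bash
python3 -c "
from h import *
f=pickle.load(open('pics/w5.pkl','rb'))
y=np.array([-np.sin(.102),np.cos(.102),0])
for k in(50,-50): print(proj(f,np.array([497.5,-349.8,118])+k*y))
a,b=plane(f,259,30,118),plane(f,259,149,118);print((a+b)/2,np.linalg.norm(a-b))
print(r.sign_off())"
```

```text
[258.56936119  28.28526699]
[259.02563586 149.67108858]
[ 497.69773024 -350.1154867   118.        ] 98.10971010460776
the job is handed in; nothing more can be done
None
```

I took the wide cassette out of the rack, carried it over the tip box, pressed it down between the jaws of the clip stand, let go and handed the job in at about 10.5 s. No verdict is reported, so the checks below are my own measurements.

- **Seated:** Pressing drew almost no force until the TCP reached z = 67.0 mm, the predicted home height. There it rose to about 35 N, as expected when the bottom edge meets the base. I did not see the expected 5–15 N of jaw resistance in the paused force readings, so the jaw grip itself was confirmed only by camera.
- **Position:** After release, the top bar's centre measured (497.7, -350.1) mm against the stand's centre at (497.3, -349.6) mm. Its ends fall within 2 px of where an upright, aligned cassette at home height would appear.
- **Narrow cassette:** The last top view shows it still standing in its slot. I judged this by eye and did not measure it.
- **Gripper:** The fingers were open and clear of everything, with a force reading near zero.
- **Disagreement:** The fixed top camera and the wrist camera differed by 2–4 mm on the wide cassette and the stand. I used the close wrist view for placing the cassette.

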